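# Feel how full the green tea tin is, then box it for topping up

## Task

Pick up the closed green tin and, holding it clear of the worktop, tilt it slowly end-down until the tea brick inside slides towards the low end, the sign that the tin is only part full; hold it like that for a moment and do not tip it past about 45 degrees. Then bring it upright again, stand it gently on the bottom of the empty open carton and let go. Leave the blue tin alone.

Things in the scene. Friction and masses are not known exactly. Their poses are not given: they have to be found in the camera images.
- green_tin: green closed tin, upright box 96 mm long (x), 56 wide (y), 110 tall; flush lid that stays on, brass line on the lid, blank paper label on both long sides. Origin: centre of the underside, z up. About 0.32 kg with contents. Grip across the 56 mm width, about 70 mm above its underside. Both ends alike: either may be tilted down
- brick (a joint): slide of the hidden tea brick (0.14-0.28 kg) along the green tin's x, m: about 0 (middle) at the start, +0.020 at the +x end, -0.020 at the -x end. Friction holds it; it starts to slide at 13 to 29 degrees of tilt (+x end down slides it to +; heavier, sooner). A few degrees beyond it reaches the end within 1 s; 40 degrees moves any. Stays there when upright again
- blue_tin: the blue tin, same size and shape as the green one, to be left where it is. Origin: centre of the underside
- carton: empty open brown cardboard carton, 279 mm long (x) by 208 wide (y), fixed. Origin: centre of its underside, on the worktop, z up. Rim 77 mm above the worktop, walls 5 mm thick; its raised inner bottom lies 34 mm above the worktop, 43 mm below the rim

How it is judged:
By the outcome, as a careful person would: the job done as asked, in the order asked, and still so for the second after the job is handed in, with the robot touching nothing.
It also fails if it takes over 64 s, if anything falls off the work surface, if the arm or the gripper's body presses on something with over 40 N, if the wrist force passes 120 N, or if a joint passes its speed limit or range.

## Robot

A 6-joint arm with a two-finger parallel gripper is mounted at the origin on a cart in front of the work surface, level with it; the furniture and walls round the work are solid. World frame = base frame: x ahead of the robot, y to its left, z up, the work surface at z = 0. Lengths are in m, angles in rad, forces in N, time in s.
With the tool pointing down it reaches from about 0.35 to 0.975 m from the base axis. Payload 7.1 kg.
Tool frame: the origin (TCP) lies midway between the tips of the shut fingers; the grasp point (between the pads) lies 19 mm behind it; z points along the fingers, y is the direction in which the jaws open and shut (so a half turn about z gives the same grasp; the last joint's range is limited). The gripper opens to 88 mm and grips with 3 to 60 N. Pads are 20 mm wide; open, the fingers measure 115 mm over their backs; the gripper's body (75 mm by 178 mm) begins 61 mm behind the grasp point.
Start: joints at [1.198, 0.423, 1.63, -0, 1.089, -0.019], TCP at [0.217, 0.586, 0.223] pointing down, gripper open.
Joint ranges: [-3, 3], [-0.9, 2.11], [0.09, 2.58], [-1.31, 4.45], [0.11, 2.69], [-2.54, 2.54]. Speed limits (rad/s): [2.39, 2.39, 3.01, 3.14, 3.14, 3.14].

## Interface

Orientations are given as a unit quaternion [w, x, y, z].
In Python, from rig import manip, capture, get_calibration gives the robot as it stands.
- The arm moves only by the shell command python3 -m crank 'ROWS' [FORCE]. ROWS is JSON, a list of rows, each an object of numbers: "tx", "ty", "tz": the shift along the tool's x, y, z in m; "wx", "wy", "wz": the turn, a rotation vector about the tool's x, y, z in degrees; "grip": the opening, from -1 (shut) to 1 (fully open), so that 0 is half open. A call has 1 to 20 rows; each row shifts and turns the commanded pose from where the row before left it, along the tool's axes as they then stand; what a row does not reach is not made up. A row lasts 1/8 s, in which the tool goes at most 62.5 mm and 10.7 degrees, less where a joint would pass 70% of its speed; a pose out of reach is approached as far as the arm can. A call is refused whole if a number of a shift passes 0.0625 or a number of a turn 10.7, either way. A call with a gripper value outside its range is refused whole. The fingers move at their own pace and stop on an object; FORCE is the grip in N (left out, the last holds). Time passes only in rows, so rows that do not move let the fingers close. It gives the time, the measured TCP pose, the force and the opening at its end, in the units of the state.
- manip.state(): the state, without advancing time (a new reading comes with each control period).
- capture(name): name is "scene" or "top" or "wrist"; returns the picture (480x640x3 uint8, red, green, blue); there is no depth.
- get_calibration(name): a dict with "vfov" (degrees; the focal length in pixels is half the picture's height over the tangent of half this angle, whatever the lens; pixels are square), "cx", "cy" (the principal point, pixels), "dist_coeffs" ([k1, k2, p1, p2, k3] as OpenCV has them; the pictures are not rectified), "rvec" (rotation vector, rad) and "tvec" (3), from world to camera coordinates, as OpenCV has them. Camera axes: x right, y down, z forward; pixel columns grow to the right and rows downward; lengths in m; the calibration is good to about 2 mm. A picture is of the moment at which its call begins: read the wrist's pose just before it. get_calibration takes no time and is no camera call; for the wrist camera it gives the pose at the moment of the call.
- manip.job_done(): hands the job in, once; it reports no verdict.
The state is a dict: "time_s": time; "joint_positions": joint angles; "joint_velocities": joint speeds; "tau": joint torques, N m; "ee_pos": TCP position; "tcp_rot": TCP orientation; "ft_force": force on the tool from outside, world axes, zero at the start; "wrist_torque": the same for the moment, N m; "grip_width": opening from 0.0 (shut) to 1.0 (fully open).
Only numpy, scipy, OpenCV 4.12 (cv2) and the standard library are available. Lean on these libraries where they do the work, as an engineer would, in place of code of your own. Each camera call takes 0.05 s, during which the arm holds its last target. There are 200 camera calls.

## Working session

There is one attempt and no reset: what is moved stays moved. The work goes in short steps, Python scripts to look and compute and a shell command to move; the robot and the scene stay as the last step left them, time stands still between calls to the robot, and variables do not carry over. Pictures are saved under pics/ and viewed, about 8 in all and at most 12, crops included, and the job is handed in when it is done.

```bash
mkdir -p pics; ls; python3 - <<'E'
from rig import manip,capture,get_calibration
import cv2
print(manip.state())
for n in("scene","top","wrist"):
    print(n,get_calibration(n)); cv2.imwrite(f"pics/{n}0.png",capture(n)[:,:,::-1])
E
```

```text
pics
{'time_s': 0.0, 'joint_positions': array([ 1.19799479e+00,  4.23831807e-01,  1.63068649e+00,  3.19460753e-06,
        1.08859830e+00, -1.90338876e-02]), 'joint_velocities': array([ 7.52213152e-04, -3.28778238e-04, -5.44031696e-05, -4.55739050e-04,
        1.29382831e-03, -1.09978048e-03]), 'tau': array([ 1.17805761e-03, -5.44613564e+01, -2.73663765e+01,  6.43270416e-02,
        2.28646304e-02, -8.71468478e-05]), 'ee_pos': array([0.21631395, 0.58578019, 0.22190872]), 'tcp_rot': array([-1.49718799e-04,  1.75963559e-01,  9.84396386e-01, -7.47122792e-04]), 'ft_force': array([-0.17232362, -0.66632071,  0.29621988]), 'wrist_torque': array([ 0.02064334, -0.01690023, -0.01872325]), 'grip_width': 1.0001777313906122}
scene {'vfov': 50.62533127924006, 'cx': 315.3114384861502, 'cy': 238.86827256420614, 'dist_coeffs': array([0.02606219, 0.        , 0.        , 0.        , 0.        ]), 'rvec': array([ 2.03677301, -0.83632383,  0.45039827]), 'tvec': array([-0.3472158 ,  0.20151991,  0.73957196])}
top {'vfov': 43.44083876814393, 'cx': 321.5742927967327, 'cy': 251.81432108994832, 'dist_coeffs': array([-0.16095986,  0.        ,  0.        ,  0.        ,  0.        ]), 'rvec': array([ 2.06152982, -2.13899147,  0.26026886]), 'tvec': array([0.0107785 , 0.49671159, 1.19887802])}
wrist {'vfov': 66.43251605561207, 'cx': 315.10534405953484, 'cy': 242.72011444931132, 'dist_coeffs': array([-0.0515009,  0.       ,  0.       ,  0.       ,  0.       ]), 'rvec': array([-2.36137706, -1.6473232 , -0.251816  ]), 'tvec': array([-0.62439154, -0.03607451,  0.3924815 ])}
```

View pics/top0.png

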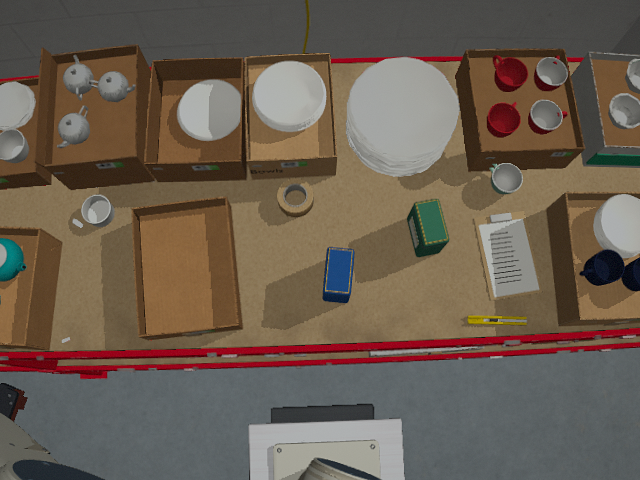

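View pics/scene0.png

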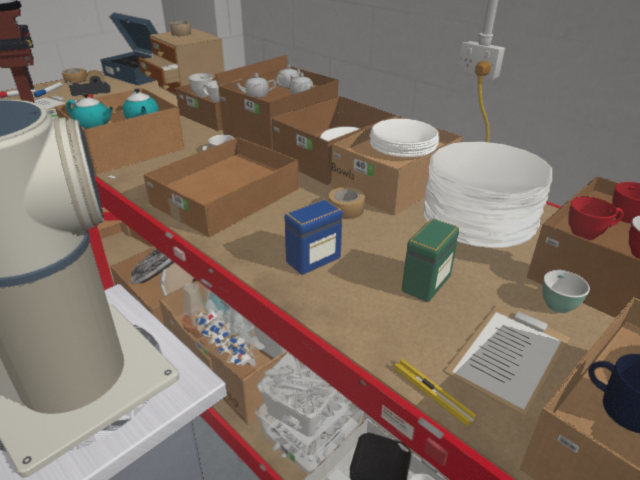

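Top view: green lid is near (428,222) and the blue tin near (339,274). The carton rim corners are near (133,207), (228,199), (243,327) and (140,337). Next I measure the lids and the rim.

```bash
cat > h.py <<'E'
import numpy as np,cv2
from rig import manip,capture,get_calibration
def cal(n):
    c=get_calibration(n);f=240/np.tan(np.radians(c["vfov"]/2))
    return np.array([[f,0,c["cx"]],[0,f,c["cy"]],[0,0,1]]),c["dist_coeffs"],c["rvec"],c["tvec"]
def ray(n,px,z,c=None):
    K,d,r,t=c or cal(n);R=cv2.Rodrigues(r)[0]
    p=cv2.undistortPoints(np.array(px,float).reshape(-1,1,2),K,d)[:,0]
    D=np.c_[p,np.ones(len(p))]@R;C=-R.T@t
    return C+D*((z-C[2])/D[:,2])[:,None]
def proj(n,P):
    K,d,r,t=cal(n);return cv2.projectPoints(np.array(P,float),r,t,K,d)[0][:,0]
E
python3 - <<'E'
from h import *
im=cv2.imread("pics/top0.png")
a=cv2.resize(im[190:315,300:460],None,fx=4,fy=4,interpolation=cv2.INTER_CUBIC)
b=cv2.resize(im[185:350,120:255],None,fx=3,fy=3,interpolation=cv2.INTER_CUBIC)
H=cv2.cvtColor(im,cv2.COLOR_BGR2HSV)
for nm,lo,hi in(("green",60,90),("blue",100,125)):
    m=cv2.inRange(H,(lo,90,30),(hi,255,255));m[:190]=0;m[310:]=0;m[:,:300]=0;m[:,460:]=0
    n,l,s,c=cv2.connectedComponentsWithStats(m);i=1+s[1:,4].argmax();print(nm,s[i],c[i])
    v=H[...,2][l==i];print(np.percentile(v,[5,25,50,75,95]))
    print(ray("top",[c[i]],.1))
q=[(133,207),(228,199),(243,327),(140,337)]
P=ray("top",q,.077);print(P.round(3),[np.linalg.norm(P[i]-P[i-1]).round(3) for i in range(4)])
cv2.imwrite("pics/a.png",a);cv2.imwrite("pics/b.png",b)
E
```

```text
green [418 201  28  41 766] [431.58877285 221.10704961]
[ 98.  99. 100. 101. 102.]
[[ 0.54365575 -0.23555976  0.1       ]]
blue [326 250  26  42 876] [338.54680365 270.37671233]
[121. 123. 124. 125. 128.]
[[ 0.44743841 -0.03947437  0.1       ]]
[[0.605 0.39  0.077]
 [0.614 0.186 0.077]
 [0.343 0.156 0.077]
 [0.329 0.366 0.077]] [np.float64(0.277), np.float64(0.204), np.float64(0.273), np.float64(0.211)]
```

View pics/a.png

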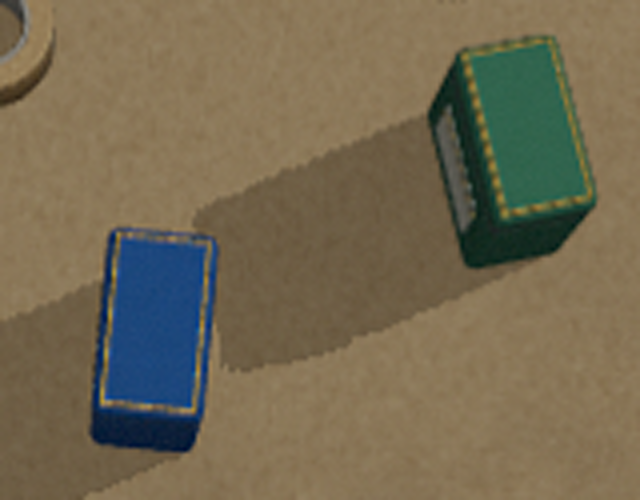

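View pics/b.png

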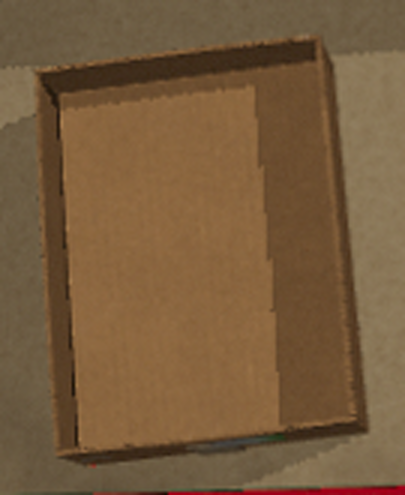

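The crops give the green lid corners at about (415,202), (439,199), (449,240) and (425,244), and the refined carton rim corners.

```bash
python3 - <<'E'
from h import *
from scipy.spatial.transform import Rotation as R
def quad(q,z):
    P=ray("top",q,z);print([np.linalg.norm(P[i]-P[i-1]).round(3) for i in range(4)])
    v=(P[0]+P[1]-P[2]-P[3])[:2];print("centre",P.mean(0).round(4),"yaw deg",np.degrees(np.arctan2(v[1],v[0])).round(1));return P.mean(0)
c=lambda L,o,s:[(o[0]+x/s-.4,o[1]+y/s-.4) for x,y in L]
g=quad(c([(460,45),(556,35),(597,202),(499,219)],(300,190),4),.11)
b=quad(c([(110,226),(217,236),(205,415),(97,412)],(300,190),4),.11)
quad(c([(37,72),(322,37),(368,430),(58,455)],(120,185),3),.077)
# check green lid centre in scene view
print(proj("scene",[g]))
s=manip.state();r=R.from_quat(s["tcp_rot"],scalar_first=True);print(r.as_matrix().round(3))
E
```

```text
[np.float64(0.094), np.float64(0.051), np.float64(0.091), np.float64(0.051)]
centre [ 0.5416 -0.2336  0.11  ] yaw deg 8.2
[np.float64(0.095), np.float64(0.054), np.float64(0.091), np.float64(0.053)]
centre [ 0.4462 -0.0398  0.11  ] yaw deg -6.4
[np.float64(0.272), np.float64(0.205), np.float64(0.279), np.float64(0.211)]
centre [0.4729 0.2766 0.077 ] yaw deg 5.6
[[435.05299121 233.95981729]]
[[-0.938  0.346 -0.   ]
 [ 0.346  0.938 -0.001]
 [-0.    -0.001 -1.   ]]
```

```bash
python3 -m crank '[{"tx":-0.016,"ty":-0.018,"grip":1},{"tx":-0.033,"ty":-0.036},{"tx":-0.033,"ty":-0.036},{"tx":-0.033,"ty":-0.036},{"tx":-0.033,"ty":-0.036},{"tx":-0.033,"ty":-0.036},{"tx":-0.033,"ty":-0.036},{"tx":-0.033,"ty":-0.036},{"tx":-0.033,"ty":-0.036},{"tx":-0.033,"ty":-0.036},{"tx":-0.033,"ty":-0.036},{"tx":-0.033,"ty":-0.036},{"tx":-0.033,"ty":-0.036},{"tx":-0.033,"ty":-0.036},{"tx":-0.033,"ty":-0.036},{"tx":-0.033,"ty":-0.036},{"tx":-0.033,"ty":-0.036},{"tx":-0.033,"ty":-0.036},{"tx":-0.016,"ty":-0.018},{}]' 40
python3 -m crank '[{"wz":-5},{"wz":-9},{"wz":-9},{"wz":-5.5},{},{}]'
python3 - <<'E'
from h import *
s=manip.state();print(s["ee_pos"],s["joint_positions"])
from scipy.spatial.transform import Rotation as R
print(R.from_quat(s["tcp_rot"],scalar_first=True).as_matrix().round(3))
cv2.imwrite("pics/w1.png",capture("wrist")[:,:,::-1])
K,d,r,t=c=cal("wrist")
np.savez("c.npz",K=K,d=d,r=r,t=t)
print(proj("wrist",[[.5416,-.2336,.11]]))
E
```

```text
[0.21634201 0.58591225 0.22207053] [ 1.19804597e+00  4.23699079e-01  1.63048556e+00 -3.32358770e-05
  1.08859663e+00 -1.89637221e-02]
[[-0.938  0.346 -0.   ]
 [ 0.346  0.938 -0.001]
 [-0.    -0.001 -1.   ]]
[[-111.02952614  605.16710588]]schema error: expected keys tx, ty, tz, wx, wy, wz, grip
schema error: expected keys tx, ty, tz, wx, wy, wz, grip
```

View pics/w1.png

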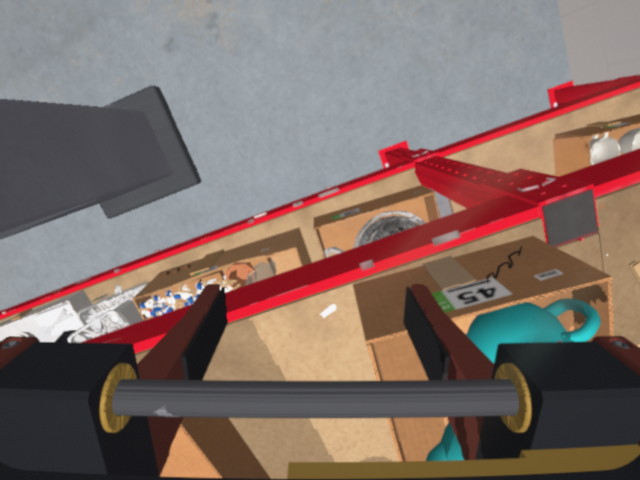

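The call was refused because every row needs all the keys, so nothing moved. I'll write the rows out in full. The wrist picture shows the empty fingers over the left edge, near the teapot box.

```bash
python3 -m crank '[{"tx":-0.018,"ty":-0.021,"tz":-0.03,"wx":0,"wy":0,"wz":0,"grip":1},{"tx":-0.037,"ty":-0.041,"tz":0,"wx":0,"wy":0,"wz":0,"grip":1},{"tx":-0.037,"ty":-0.041,"tz":0,"wx":0,"wy":0,"wz":0,"grip":1},{"tx":-0.037,"ty":-0.041,"tz":0,"wx":0,"wy":0,"wz":0,"grip":1},{"tx":-0.037,"ty":-0.041,"tz":0,"wx":0,"wy":0,"wz":0,"grip":1},{"tx":-0.037,"ty":-0.041,"tz":0,"wx":0,"wy":0,"wz":0,"grip":1},{"tx":-0.037,"ty":-0.041,"tz":0,"wx":0,"wy":0,"wz":0,"grip":1},{"tx":-0.037,"ty":-0.041,"tz":0,"wx":0,"wy":0,"wz":0,"grip":1},{"tx":-0.037,"ty":-0.041,"tz":0,"wx":0,"wy":0,"wz":0,"grip":1},{"tx":-0.037,"ty":-0.041,"tz":0,"wx":0,"wy":0,"wz":0,"grip":1},{"tx":-0.037,"ty":-0.041,"tz":0,"wx":0,"wy":0,"wz":0,"grip":1},{"tx":-0.037,"ty":-0.041,"tz":0,"wx":0,"wy":0,"wz":0,"grip":1},{"tx":-0.037,"ty":-0.041,"tz":0,"wx":0,"wy":0,"wz":0,"grip":1},{"tx":-0.037,"ty":-0.041,"tz":0,"wx":0,"wy":0,"wz":0,"grip":1},{"tx":-0.037,"ty":-0.041,"tz":0,"wx":0,"wy":0,"wz":0,"grip":1},{"tx":-0.037,"ty":-0.041,"tz":0,"wx":0,"wy":0,"wz":0,"grip":1},{"tx":-0.018,"ty":-0.021,"tz":0,"wx":0,"wy":0,"wz":0,"grip":1}]' 40
python3 -m crank '[{"tx":0,"ty":0,"tz":0.02,"wx":0,"wy":0,"wz":-5,"grip":1},{"tx":0,"ty":0,"tz":0.02,"wx":0,"wy":0,"wz":-9,"grip":1},{"tx":0,"ty":0,"tz":0.01,"wx":0,"wy":0,"wz":-9,"grip":1},{"tx":0,"ty":0,"tz":0,"wx":0,"wy":0,"wz":-5.5,"grip":1},{"tx":0,"ty":0,"tz":0,"wx":0,"wy":0,"wz":0,"grip":1},{"tx":0,"ty":0,"tz":0,"wx":0,"wy":0,"wz":0,"grip":1}]'
python3 - <<'E'
from h import *
s=manip.state();print(s["ee_pos"],s["joint_positions"],s["time_s"])
from scipy.spatial.transform import Rotation as R
M=R.from_quat(s["tcp_rot"],scalar_first=True).as_matrix();print(M.round(3))
K,d,r,t=cal("wrist")
cv2.imwrite("pics/w2.png",capture("wrist")[:,:,::-1])
np.savez("c.npz",K=K,d=d,r=r,t=t)
print(proj("wrist",[[.5416,-.2336,.11]]), "shift tool",M.T@(np.array([.5416,-.2336,.051])-s["ee_pos"]))
E
```

```text
time_s: 2.33
ee_pos: [0.5439, -0.2374, 0.2524]
tcp_rot: [0.0, 0.177, 0.984, -0.0]
ft_force: [0.9, 0.5, -1.6]
grip_width: 1.0
time_s: 3.08
ee_pos: [0.5433, -0.2348, 0.2028]
tcp_rot: [0.0, -0.071, 0.997, -0.0]
ft_force: [-0.2, 0.2, -0.4]
grip_width: 0.997
[ 0.54334235 -0.23478065  0.20278842] [-4.27985169e-01  3.98280284e-01  1.72110003e+00  1.39534982e-05
  1.02203214e+00 -2.14054510e+00] 3.075
[[-0.99  -0.141  0.   ]
 [-0.141  0.99  -0.   ]
 [-0.    -0.    -1.   ]]
[[316.03546382 245.38816001]] shift tool [0.00158207 0.0014282  0.15178805]
```

View pics/w2.png

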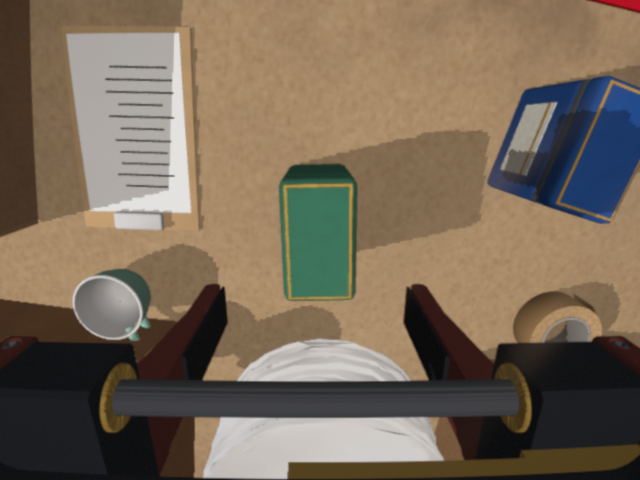

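The lid is centred near (318,242), against a prediction of (316,245), so it agrees to about 2 mm, and the yaw is aligned. I'll descend with a small correction, grip, then lift.

```bash
python3 -m crank '[{"tx":0.0027,"ty":0.0026,"tz":0.02,"wx":0,"wy":0,"wz":0,"grip":1},{"tx":0,"ty":0,"tz":0.03,"wx":0,"wy":0,"wz":0,"grip":1},{"tx":0,"ty":0,"tz":0.03,"wx":0,"wy":0,"wz":0,"grip":1},{"tx":0,"ty":0,"tz":0.03,"wx":0,"wy":0,"wz":0,"grip":1},{"tx":0,"ty":0,"tz":0.025,"wx":0,"wy":0,"wz":0,"grip":1},{"tx":0,"ty":0,"tz":0.012,"wx":0,"wy":0,"wz":0,"grip":1},{"tx":0,"ty":0,"tz":0.005,"wx":0,"wy":0,"wz":0,"grip":1},{"tx":0,"ty":0,"tz":0,"wx":0,"wy":0,"wz":0,"grip":1},{"tx":0,"ty":0,"tz":0,"wx":0,"wy":0,"wz":0,"grip":0.4},{"tx":0,"ty":0,"tz":0,"wx":0,"wy":0,"wz":0,"grip":0},{"tx":0,"ty":0,"tz":0,"wx":0,"wy":0,"wz":0,"grip":-1},{"tx":0,"ty":0,"tz":0,"wx":0,"wy":0,"wz":0,"grip":-1},{"tx":0,"ty":0,"tz":0,"wx":0,"wy":0,"wz":0,"grip":-1},{"tx":0,"ty":0,"tz":0,"wx":0,"wy":0,"wz":0,"grip":-1},{"tx":0,"ty":0,"tz":0,"wx":0,"wy":0,"wz":0,"grip":-1},{"tx":0,"ty":0,"tz":0,"wx":0,"wy":0,"wz":0,"grip":-1}]' 40
python3 -c "
from rig import manip
s=manip.state();print(s)"
```

```text
time_s: 5.12
ee_pos: [0.5404, -0.2327, 0.051]
tcp_rot: [0.0, -0.072, 0.997, -0.0]
ft_force: [-0.7, -0.2, 5.8]
grip_width: 0.638
{'time_s': 5.125, 'joint_positions': array([-4.26808443e-01,  6.10447512e-01,  1.80183086e+00,  7.46479275e-06,
        7.29001424e-01, -2.14117652e+00]), 'joint_velocities': array([-0.00026178, -0.00087378, -0.00013423,  0.00036094, -0.00095723,
        0.00132824]), 'tau': array([ 2.27657980e-01, -5.33314312e+01, -1.78013062e+01, -8.96668830e-02,
       -2.90035391e-01, -1.82952167e-02]), 'ee_pos': array([ 0.54037479, -0.23266847,  0.0509559 ]), 'tcp_rot': array([ 1.38571879e-04, -7.17214603e-02,  9.97424688e-01, -7.26180512e-05]), 'ft_force': array([-0.73298607, -0.23885378,  5.78747049]), 'wrist_torque': array([ 0.23414757,  0.16009444, -0.04655417]), 'grip_width': 0.6382202478335873}
```

```bash
python3 -m crank '[{"tx":0,"ty":0,"tz":-0.005,"wx":0,"wy":0,"wz":0,"grip":-1},{"tx":0,"ty":0,"tz":-0.015,"wx":0,"wy":0,"wz":0,"grip":-1},{"tx":0,"ty":0,"tz":-0.03,"wx":0,"wy":0,"wz":0,"grip":-1},{"tx":0,"ty":0,"tz":-0.035,"wx":0,"wy":0,"wz":0,"grip":-1},{"tx":0,"ty":0,"tz":-0.035,"wx":0,"wy":0,"wz":0,"grip":-1},{"tx":0,"ty":0,"tz":-0.035,"wx":0,"wy":0,"wz":0,"grip":-1},{"tx":0,"ty":0,"tz":-0.035,"wx":0,"wy":0,"wz":0,"grip":-1},{"tx":0,"ty":0,"tz":-0.03,"wx":0,"wy":0,"wz":0,"grip":-1},{"tx":0,"ty":0,"tz":-0.02,"wx":0,"wy":0,"wz":0,"grip":-1},{"tx":0,"ty":0,"tz":-0.01,"wx":0,"wy":0,"wz":0,"grip":-1},{"tx":0,"ty":0.01,"tz":0,"wx":0,"wy":0,"wz":0,"grip":-1},{"tx":0.001,"ty":0.025,"tz":0,"wx":0,"wy":0,"wz":0,"grip":-1},{"tx":0.002,"ty":0.035,"tz":0,"wx":0,"wy":0,"wz":0,"grip":-1},{"tx":0.003,"ty":0.04,"tz":0,"wx":0,"wy":0,"wz":0,"grip":-1},{"tx":0.003,"ty":0.04,"tz":0,"wx":0,"wy":0,"wz":0,"grip":-1},{"tx":0.002,"ty":0.035,"tz":0,"wx":0,"wy":0,"wz":0,"grip":-1},{"tx":0.001,"ty":0.025,"tz":0,"wx":0,"wy":0,"wz":0,"grip":-1},{"tx":0,"ty":0.01,"tz":0,"wx":0,"wy":0,"wz":0,"grip":-1},{"tx":0,"ty":0,"tz":0,"wx":0,"wy":0,"wz":0,"grip":-1},{"tx":0,"ty":0,"tz":0,"wx":0,"wy":0,"wz":0,"grip":-1}]'
python3 - <<'E'
from h import *
s=manip.state();print(s["ft_force"],s["wrist_torque"],s["joint_positions"],s["grip_width"])
cv2.imwrite("pics/s1.png",capture("scene")[:,:,::-1])
E
```

```text
time_s: 7.62
ee_pos: [0.4969, -0.017, 0.3005]
tcp_rot: [-0.0, -0.072, 0.997, -0.0]
ft_force: [0.1, -0.1, -3.1]
grip_width: 0.639
[ 0.10341106 -0.10037245 -3.09601326] [ 0.02600863  0.00714736 -0.02732907] [-5.79580368e-02  1.43068559e-01  1.82629573e+00 -2.87431735e-04
  1.17247811e+00 -1.77200563e+00] 0.6386930527369481
```

View pics/s1.png

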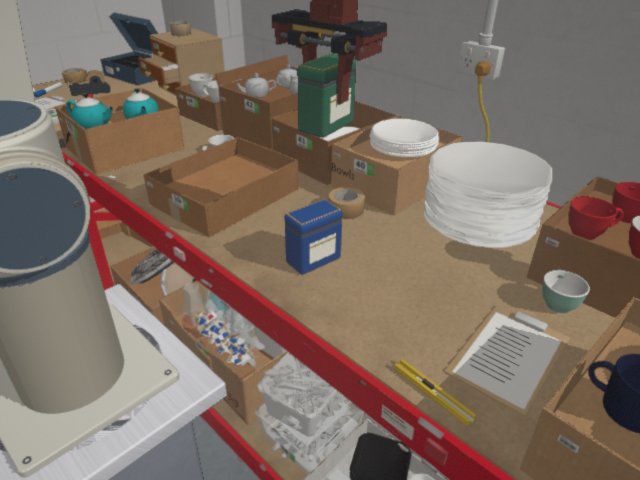

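The tin is held upright and clear, with the blue tin undisturbed. The force reads 3.1 N, matching 0.32 kg, and the blue tin is at (314,240) as before. Now the slow tilt.

```bash
cat > q.py <<'E'
from h import *
from scipy.spatial.transform import Rotation as R
s=manip.state();M=R.from_quat(s["tcp_rot"],scalar_first=True).as_matrix()
print("tilt",np.degrees(np.arccos(-M[2,2])).round(1),"F",s["ft_force"].round(2),"T",s["wrist_torque"].round(3),"q",s["joint_positions"].round(2),"w",s["grip_width"]*88,s["ee_pos"].round(3),s["time_s"])
E
python3 -m crank '[{"tx":0,"ty":0,"tz":0,"wx":0,"wy":0.6,"wz":0,"grip":-1},{"tx":0,"ty":0,"tz":0,"wx":0,"wy":1.2,"wz":0,"grip":-1},{"tx":0,"ty":0,"tz":0,"wx":0,"wy":1.2,"wz":0,"grip":-1},{"tx":0,"ty":0,"tz":0,"wx":0,"wy":1.2,"wz":0,"grip":-1},{"tx":0,"ty":0,"tz":0,"wx":0,"wy":1.2,"wz":0,"grip":-1},{"tx":0,"ty":0,"tz":0,"wx":0,"wy":1.2,"wz":0,"grip":-1},{"tx":0,"ty":0,"tz":0,"wx":0,"wy":1.2,"wz":0,"grip":-1},{"tx":0,"ty":0,"tz":0,"wx":0,"wy":1.2,"wz":0,"grip":-1},{"tx":0,"ty":0,"tz":0,"wx":0,"wy":1.2,"wz":0,"grip":-1},{"tx":0,"ty":0,"tz":0,"wx":0,"wy":1.2,"wz":0,"grip":-1},{"tx":0,"ty":0,"tz":0,"wx":0,"wy":1,"wz":0,"grip":-1}]'; python3 q.py
python3 -m crank '[{"tx":0,"ty":0,"tz":0,"wx":0,"wy":1,"wz":0,"grip":-1},{"tx":0,"ty":0,"tz":0,"wx":0,"wy":1,"wz":0,"grip":-1},{"tx":0,"ty":0,"tz":0,"wx":0,"wy":1,"wz":0,"grip":-1},{"tx":0,"ty":0,"tz":0,"wx":0,"wy":1,"wz":0,"grip":-1}]'; python3 q.py
python3 -m crank '[{"tx":0,"ty":0,"tz":0,"wx":0,"wy":1,"wz":0,"grip":-1},{"tx":0,"ty":0,"tz":0,"wx":0,"wy":1,"wz":0,"grip":-1},{"tx":0,"ty":0,"tz":0,"wx":0,"wy":1,"wz":0,"grip":-1},{"tx":0,"ty":0,"tz":0,"wx":0,"wy":1,"wz":0,"grip":-1}]'; python3 q.py
python3 -m crank '[{"tx":0,"ty":0,"tz":0,"wx":0,"wy":1,"wz":0,"grip":-1},{"tx":0,"ty":0,"tz":0,"wx":0,"wy":1,"wz":0,"grip":-1},{"tx":0,"ty":0,"tz":0,"wx":0,"wy":1,"wz":0,"grip":-1},{"tx":0,"ty":0,"tz":0,"wx":0,"wy":1,"wz":0,"grip":-1}]'; python3 q.py
python3 -m crank '[{"tx":0,"ty":0,"tz":0,"wx":0,"wy":1,"wz":0,"grip":-1},{"tx":0,"ty":0,"tz":0,"wx":0,"wy":1,"wz":0,"grip":-1},{"tx":0,"ty":0,"tz":0,"wx":0,"wy":1,"wz":0,"grip":-1},{"tx":0,"ty":0,"tz":0,"wx":0,"wy":1,"wz":0,"grip":-1}]'; python3 q.py
```

```text
time_s: 9.05
ee_pos: [0.497, -0.0166, 0.3006]
tcp_rot: [-0.108, -0.071, 0.992, -0.008]
ft_force: [0.3, -0.1, -4.1]
grip_width: 0.636
tilt 12.5 F [ 0.31 -0.12 -4.06] T [ 0.077 -0.271 -0.044] q [-0.03  0.26  1.7  -0.04  1.4  -1.74] w 55.99357200945394 [ 0.497 -0.017  0.301] 9.05
time_s: 9.55
ee_pos: [0.4969, -0.0166, 0.3007]
tcp_rot: [-0.143, -0.071, 0.987, -0.01]
ft_force: [0.5, -0.0, -2.8]
grip_width: 0.639
tilt 16.5 F [ 0.49 -0.03 -2.81] T [ 0.092 -0.253  0.041] q [-0.03  0.29  1.66 -0.05  1.47 -1.73] w 56.261549370424234 [ 0.497 -0.017  0.301] 9.55
time_s: 10.05
ee_pos: [0.4969, -0.0166, 0.3007]
tcp_rot: [-0.177, -0.071, 0.982, -0.013]
ft_force: [0.3, -0.5, -3.3]
grip_width: 0.64
tilt 20.5 F [ 0.35 -0.5  -3.26] T [ 0.113 -0.3    0.013] q [-0.02  0.33  1.62 -0.06  1.54 -1.72] w 56.352424953096175 [ 0.497 -0.017  0.301] 10.05
time_s: 10.55
ee_pos: [0.4969, -0.0166, 0.3007]
tcp_rot: [-0.211, -0.07, 0.975, -0.015]
ft_force: [-0.9, 0.5, -2.7]
grip_width: 0.638
tilt 24.5 F [-0.92  0.45 -2.67] T [ 0.092 -0.419 -0.008] q [-0.02  0.37  1.59 -0.07  1.61 -1.72] w 56.15063476790803 [ 0.497 -0.017  0.301] 10.55
time_s: 11.05
ee_pos: [0.4969, -0.0166, 0.3007]
tcp_rot: [-0.245, -0.07, 0.967, -0.018]
ft_force: [0.2, -1.2, -2.9]
grip_width: 0.637
tilt 28.5 F [ 0.19 -1.17 -2.91] T [ 0.193 -0.412 -0.018] q [-0.01  0.41  1.55 -0.07  1.67 -1.71] w 56.087414505639146 [ 0.497 -0.017  0.301] 11.05
```

The force readings are too noisy to show the slide clearly, so I'll continue to about 39 degrees, where any brick moves, and hold there.

```bash
python3 -m crank '[{"tx":0,"ty":0,"tz":0,"wx":0,"wy":1,"wz":0,"grip":-1},{"tx":0,"ty":0,"tz":0,"wx":0,"wy":1,"wz":0,"grip":-1},{"tx":0,"ty":0,"tz":0,"wx":0,"wy":1,"wz":0,"grip":-1},{"tx":0,"ty":0,"tz":0,"wx":0,"wy":1,"wz":0,"grip":-1},{"tx":0,"ty":0,"tz":0,"wx":0,"wy":1,"wz":0,"grip":-1},{"tx":0,"ty":0,"tz":0,"wx":0,"wy":1,"wz":0,"grip":-1},{"tx":0,"ty":0,"tz":0,"wx":0,"wy":1,"wz":0,"grip":-1},{"tx":0,"ty":0,"tz":0,"wx":0,"wy":1,"wz":0,"grip":-1},{"tx":0,"ty":0,"tz":0,"wx":0,"wy":1,"wz":0,"grip":-1},{"tx":0,"ty":0,"tz":0,"wx":0,"wy":1,"wz":0,"grip":-1},{"tx":0,"ty":0,"tz":0,"wx":0,"wy":0.5,"wz":0,"grip":-1},{"tx":0,"ty":0,"tz":0,"wx":0,"wy":0,"wz":0,"grip":-1},{"tx":0,"ty":0,"tz":0,"wx":0,"wy":0,"wz":0,"grip":-1},{"tx":0,"ty":0,"tz":0,"wx":0,"wy":0,"wz":0,"grip":-1},{"tx":0,"ty":0,"tz":0,"wx":0,"wy":0,"wz":0,"grip":-1},{"tx":0,"ty":0,"tz":0,"wx":0,"wy":0,"wz":0,"grip":-1},{"tx":0,"ty":0,"tz":0,"wx":0,"wy":0,"wz":0,"grip":-1},{"tx":0,"ty":0,"tz":0,"wx":0,"wy":0,"wz":0,"grip":-1},{"tx":0,"ty":0,"tz":0,"wx":0,"wy":0,"wz":0,"grip":-1}]'; python3 q.py
python3 -m crank '[{"tx":0,"ty":0,"tz":0,"wx":0,"wy":0,"wz":0,"grip":-1},{"tx":0,"ty":0,"tz":0,"wx":0,"wy":0,"wz":0,"grip":-1},{"tx":0,"ty":0,"tz":0,"wx":0,"wy":0,"wz":0,"grip":-1},{"tx":0,"ty":0,"tz":0,"wx":0,"wy":0,"wz":0,"grip":-1},{"tx":0,"ty":0,"tz":0,"wx":0,"wy":0,"wz":0,"grip":-1},{"tx":0,"ty":0,"tz":0,"wx":0,"wy":0,"wz":0,"grip":-1},{"tx":0,"ty":0,"tz":0,"wx":0,"wy":0,"wz":0,"grip":-1},{"tx":0,"ty":0,"tz":0,"wx":0,"wy":0,"wz":0,"grip":-1}]'; python3 q.py
python3 -c "
from h import *
cv2.imwrite('pics/s2.png',capture('scene')[0:330,150:600,::-1])"
```

```text
time_s: 13.42
ee_pos: [0.4969, -0.0166, 0.3007]
tcp_rot: [-0.332, -0.068, 0.941, -0.024]
ft_force: [0.1, -0.3, -3.0]
grip_width: 0.641
tilt 38.9 F [ 0.09 -0.35 -3.  ] T [ 0.103 -0.605 -0.019] q [-0.    0.51  1.47 -0.09  1.84 -1.71] w 56.400497453075644 [ 0.497 -0.017  0.301] 13.425
time_s: 14.42
ee_pos: [0.4969, -0.0166, 0.3007]
tcp_rot: [-0.332, -0.068, 0.941, -0.024]
ft_force: [0.4, 0.5, -3.2]
grip_width: 0.636
tilt 38.9 F [ 0.39  0.51 -3.19] T [ 0.157 -0.602  0.03 ] q [-0.    0.51  1.47 -0.09  1.84 -1.71] w 55.984458006045344 [ 0.497 -0.017  0.301] 14.425
```

View pics/s2.png

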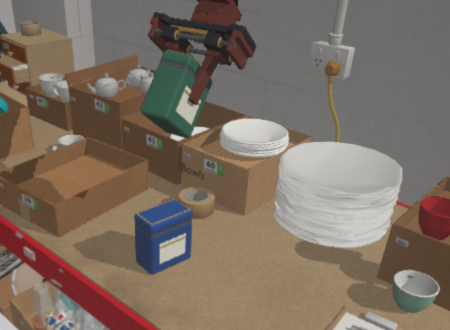

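The tin is tilted in the hand, clear of everything. Next I check that it did not rotate in the grip, by comparing rigidly predicted corners with the green outline.

```bash
cat > rigid.py <<'E'
from q import *
def check(pic=None):
    # tin frame: x along -tool x, underside 51 mm ahead of TCP in tool z
    pts=np.array([[x,y,z] for x in(-.048,.048) for y in(-.028,.028) for z in(.051,-.059)])
    W=pts@M.T+s["ee_pos"]
    P=proj("scene",W);h=cv2.convexHull(P.astype(np.float32))
    im=capture("scene")[:,:,::-1].copy()
    H=cv2.cvtColor(im,cv2.COLOR_BGR2HSV);m=cv2.inRange(H,(60,80,15),(90,255,255))
    x0,y0,x1,y1=*(P.min(0)-25).astype(int),*(P.max(0)+25).astype(int);k=np.zeros_like(m);k[max(y0,0):y1,x0:x1]=255;m&=k
    c=cv2.findContours(m,cv2.RETR_EXTERNAL,cv2.CHAIN_APPROX_NONE)[0];c=max(c,key=cv2.contourArea);hh=cv2.convexHull(c)
    def ext(h): h=h.reshape(-1,2);return [h[(h@[np.cos(a),np.sin(a)]).argmax()].round(0).tolist() for a in np.radians([0,45,90,135,180,225,270,315])]
    print("pred",ext(h));print("meas",ext(hh.astype(float)));print("lowest z",W[:,2].min().round(3))
check()
E
python3 rigid.py
```

```text
tilt 38.9 F [ 0.3  -0.31 -3.24] T [ 0.129 -0.615  0.059] q [-0.    0.51  1.47 -0.09  1.84 -1.71] w 55.95855393750952 [ 0.497 -0.017  0.301] 14.475
pred [[365.0, 81.0], [341.0, 140.0], [341.0, 140.0], [287.0, 112.0], [287.0, 112.0], [313.0, 48.0], [313.0, 48.0], [342.0, 54.0]]
meas [[356.0, 94.0], [338.0, 136.0], [338.0, 136.0], [292.0, 111.0], [292.0, 111.0], [309.0, 65.0], [313.0, 65.0], [335.0, 71.0]]
lowest z 0.231
```

```bash
python3 - <<'E'
from q import *
im=cv2.imread("pics/s2.png")
cv2.imwrite("pics/s2z.png",cv2.resize(im[20:150,125:265],None,fx=4.4,fy=4.4,interpolation=cv2.INTER_CUBIC))
g=s["ee_pos"]-.019*M[:,2]
for da in(-15,-10,-5,0,5):
    N=R.from_rotvec(M[:,1]*np.radians(da)).as_matrix()@M
    pts=np.array([[x,y,z] for z in(.07,-.04) for x,y in((-.048,-.028),(-.048,.028),(.048,.028),(.048,-.028))])
    P=(proj("scene",pts@N.T+g)-[150+125,20])*4.4
    print(da,P.round(0).astype(int).tolist())
E
```

```text
tilt 38.9 F [ 0.47  0.31 -3.17] T [ 0.13  -0.558 -0.   ] q [-0.    0.51  1.47 -0.09  1.84 -1.71] w 55.81934117435033 [ 0.497 -0.017  0.301] 14.525
-15 [[320, 510], [207, 477], [71, 449], [190, 484], [395, 229], [277, 204], [142, 148], [268, 174]]
-10 [[310, 518], [197, 485], [64, 435], [184, 470], [396, 242], [278, 217], [150, 139], [276, 164]]
-5 [[299, 525], [186, 491], [59, 420], [179, 455], [396, 255], [279, 230], [159, 131], [285, 156]]
0 [[288, 530], [175, 496], [54, 404], [175, 438], [396, 269], [279, 243], [168, 125], [293, 149]]
5 [[278, 534], [164, 500], [50, 386], [172, 420], [395, 283], [278, 257], [176, 119], [302, 144]]
```

View pics/s2z.png

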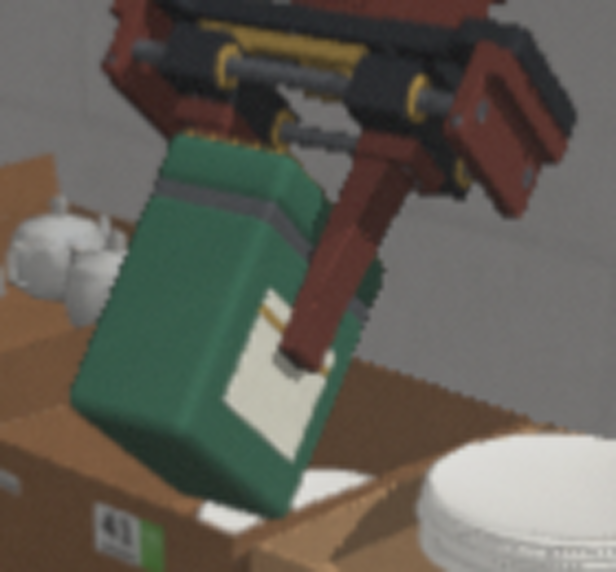

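The zoom shows corners at (288,518), (178,428), (293,152) and (72,400). They match the no-slip prediction, so the tin really is at about 39 degrees. I'll bring it upright, then carry it over the carton.

```bash
python3 -m crank '[{"tx":0,"ty":0,"tz":0,"wx":0,"wy":-1,"wz":0,"grip":-1},{"tx":0,"ty":0,"tz":0,"wx":0,"wy":-2,"wz":0,"grip":-1},{"tx":0,"ty":0,"tz":0,"wx":0,"wy":-2,"wz":0,"grip":-1},{"tx":0,"ty":0,"tz":0,"wx":0,"wy":-2.2,"wz":0,"grip":-1},{"tx":0,"ty":0,"tz":0,"wx":0,"wy":-2.2,"wz":0,"grip":-1},{"tx":0,"ty":0,"tz":0,"wx":0,"wy":-2.2,"wz":0,"grip":-1},{"tx":0,"ty":0,"tz":0,"wx":0,"wy":-2.2,"wz":0,"grip":-1},{"tx":0,"ty":0,"tz":0,"wx":0,"wy":-2.2,"wz":0,"grip":-1},{"tx":0,"ty":0,"tz":0,"wx":0,"wy":-2.2,"wz":0,"grip":-1},{"tx":0,"ty":0,"tz":0,"wx":0,"wy":-2.2,"wz":0,"grip":-1},{"tx":0,"ty":0,"tz":0,"wx":0,"wy":-2.2,"wz":0,"grip":-1},{"tx":0,"ty":0,"tz":0,"wx":0,"wy":-2.2,"wz":0,"grip":-1},{"tx":0,"ty":0,"tz":0,"wx":0,"wy":-2.2,"wz":0,"grip":-1},{"tx":0,"ty":0,"tz":0,"wx":0,"wy":-2.2,"wz":0,"grip":-1},{"tx":0,"ty":0,"tz":0,"wx":0,"wy":-2.2,"wz":0,"grip":-1},{"tx":0,"ty":0,"tz":0,"wx":0,"wy":-2.2,"wz":0,"grip":-1},{"tx":0,"ty":0,"tz":0,"wx":0,"wy":-2.2,"wz":0,"grip":-1},{"tx":0,"ty":0,"tz":0,"wx":0,"wy":-2.2,"wz":0,"grip":-1},{"tx":0,"ty":0,"tz":0,"wx":0,"wy":-0.9,"wz":0,"grip":-1},{"tx":0,"ty":0,"tz":0,"wx":0,"wy":0,"wz":0,"grip":-1}]'; python3 rigid.py
python3 -m crank '[{"tx":-0.001,"ty":0.01,"tz":0,"wx":0,"wy":0,"wz":0,"grip":-1},{"tx":-0.002,"ty":0.02,"tz":0,"wx":0,"wy":0,"wz":0.4,"grip":-1},{"tx":-0.002,"ty":0.03,"tz":0,"wx":0,"wy":0,"wz":0.4,"grip":-1},{"tx":-0.002,"ty":0.035,"tz":0,"wx":0,"wy":0,"wz":0.4,"grip":-1},{"tx":-0.002,"ty":0.035,"tz":0,"wx":0,"wy":0,"wz":0.4,"grip":-1},{"tx":-0.002,"ty":0.035,"tz":0,"wx":0,"wy":0,"wz":0.4,"grip":-1},{"tx":-0.002,"ty":0.035,"tz":0,"wx":0,"wy":0,"wz":0.4,"grip":-1},{"tx":-0.002,"ty":0.035,"tz":0,"wx":0,"wy":0,"wz":0.2,"grip":-1},{"tx":-0.002,"ty":0.03,"tz":0,"wx":0,"wy":0,"wz":0,"grip":-1},{"tx":-0.001,"ty":0.02,"tz":0,"wx":0,"wy":0,"wz":0,"grip":-1},{"tx":0,"ty":0.01,"tz":0,"wx":0,"wy":0,"wz":0,"grip":-1},{"tx":0,"ty":0,"tz":0,"wx":0,"wy":0,"wz":0,"grip":-1},{"tx":0,"ty":0,"tz":0,"wx":0,"wy":0,"wz":0,"grip":-1}]'; python3 rigid.py
python3 -c "
from h import *
cv2.imwrite('pics/s3.png',capture('scene')[:,:,::-1])"
```

```text
time_s: 17.02
ee_pos: [0.4966, -0.0166, 0.3008]
tcp_rot: [-0.0, -0.072, 0.997, -0.0]
ft_force: [-0.4, 0.4, -3.1]
grip_width: 0.639
tilt 0.0 F [-0.38  0.36 -3.06] T [ 0.062 -0.002 -0.035] q [-0.06  0.14  1.83 -0.    1.17 -1.77] w 56.25891223711161 [ 0.497 -0.017  0.301] 17.025
pred [[358.0, 59.0], [355.0, 123.0], [322.0, 140.0], [296.0, 132.0], [295.0, 66.0], [295.0, 66.0], [330.0, 53.0], [358.0, 59.0]]
meas [[354.0, 76.0], [351.0, 120.0], [324.0, 135.0], [299.0, 129.0], [298.0, 99.0], [298.0, 83.0], [354.0, 76.0], [354.0, 76.0]]
lowest z 0.25
time_s: 18.7
ee_pos: [0.4803, 0.2778, 0.3006]
tcp_rot: [-0.0, -0.049, 0.999, -0.0]
ft_force: [1.3, -0.7, -2.8]
grip_width: 0.639
tilt 0.0 F [ 1.34 -0.69 -2.82] T [ 0.07   0.018 -0.027] q [ 0.5   0.24  1.71 -0.    1.2  -1.17] w 56.245895962403864 [0.48  0.278 0.301] 18.7
pred [[244.0, 87.0], [244.0, 87.0], [208.0, 99.0], [190.0, 93.0], [182.0, 35.0], [182.0, 35.0], [220.0, 27.0], [240.0, 31.0]]
meas [[241.0, 80.0], [241.0, 84.0], [210.0, 95.0], [194.0, 91.0], [187.0, 56.0], [187.0, 51.0], [238.0, 46.0], [238.0, 46.0]]
lowest z 0.25
```

View pics/s3.png

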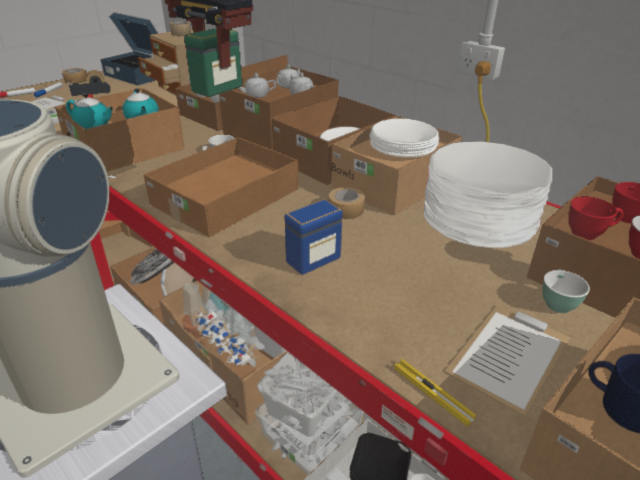

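Upright and above the carton, at (0.480, 0.278) against its centre (0.473, 0.277). Lowering to just above the bottom.

```bash
python3 -m crank '[{"tx":0.003,"ty":0,"tz":0.01,"wx":0,"wy":0,"wz":0,"grip":-1},{"tx":0.003,"ty":0,"tz":0.025,"wx":0,"wy":0,"wz":0,"grip":-1},{"tx":0,"ty":0,"tz":0.03,"wx":0,"wy":0,"wz":0,"grip":-1},{"tx":0,"ty":0,"tz":0.03,"wx":0,"wy":0,"wz":0,"grip":-1},{"tx":0,"ty":0,"tz":0.03,"wx":0,"wy":0,"wz":0,"grip":-1},{"tx":0,"ty":0,"tz":0.03,"wx":0,"wy":0,"wz":0,"grip":-1},{"tx":0,"ty":0,"tz":0.02,"wx":0,"wy":0,"wz":0,"grip":-1},{"tx":0,"ty":0,"tz":0.015,"wx":0,"wy":0,"wz":0,"grip":-1},{"tx":0,"ty":0,"tz":0.01,"wx":0,"wy":0,"wz":0,"grip":-1},{"tx":0,"ty":0,"tz":0.005,"wx":0,"wy":0,"wz":0,"grip":-1},{"tx":0,"ty":0,"tz":0.003,"wx":0,"wy":0,"wz":0,"grip":-1},{"tx":0,"ty":0,"tz":0.002,"wx":0,"wy":0,"wz":0,"grip":-1},{"tx":0,"ty":0,"tz":0.001,"wx":0,"wy":0,"wz":0,"grip":-1},{"tx":0,"ty":0,"tz":0,"wx":0,"wy":0,"wz":0,"grip":-1}]'
python3 -m crank '[{"tx":0,"ty":0,"tz":0.001,"wx":0,"wy":0,"wz":0,"grip":-1},{"tx":0,"ty":0,"tz":0.001,"wx":0,"wy":0,"wz":0,"grip":-1},{"tx":0,"ty":0,"tz":0,"wx":0,"wy":0,"wz":0,"grip":-1}]'
python3 -m crank '[{"tx":0,"ty":0,"tz":0.001,"wx":0,"wy":0,"wz":0,"grip":-1},{"tx":0,"ty":0,"tz":0,"wx":0,"wy":0,"wz":0,"grip":-1},{"tx":0,"ty":0,"tz":0,"wx":0,"wy":0,"wz":0,"grip":-1}]'
```

```text
time_s: 20.55
ee_pos: [0.4744, 0.278, 0.0899]
tcp_rot: [0.0, -0.049, 0.999, 0.0]
ft_force: [0.3, -0.4, -2.9]
grip_width: 0.637
time_s: 20.92
ee_pos: [0.4743, 0.2779, 0.0876]
tcp_rot: [-0.0, -0.049, 0.999, -0.0]
ft_force: [0.5, -0.8, -2.9]
grip_width: 0.638
time_s: 21.3
ee_pos: [0.4743, 0.2779, 0.0867]
tcp_rot: [-0.0, -0.049, 0.999, -0.0]
ft_force: [0.1, -1.1, -2.8]
grip_width: 0.637
```

```bash
python3 -m crank '[{"tx":0,"ty":0,"tz":0.0005,"wx":0,"wy":0,"wz":0,"grip":-1},{"tx":0,"ty":0,"tz":0.0005,"wx":0,"wy":0,"wz":0,"grip":-1},{"tx":0,"ty":0,"tz":0,"wx":0,"wy":0,"wz":0,"grip":-1}]'
python3 -m crank '[{"tx":0,"ty":0,"tz":0.0005,"wx":0,"wy":0,"wz":0,"grip":-1},{"tx":0,"ty":0,"tz":0,"wx":0,"wy":0,"wz":0,"grip":-1},{"tx":0,"ty":0,"tz":0,"wx":0,"wy":0,"wz":0,"grip":-1}]'
python3 -m crank '[{"tx":0,"ty":0,"tz":0.0005,"wx":0,"wy":0,"wz":0,"grip":-1},{"tx":0,"ty":0,"tz":0,"wx":0,"wy":0,"wz":0,"grip":-1},{"tx":0,"ty":0,"tz":0,"wx":0,"wy":0,"wz":0,"grip":-1}]'
```

```text
time_s: 21.68
ee_pos: [0.4743, 0.2779, 0.0856]
tcp_rot: [-0.0, -0.049, 0.999, -0.0]
ft_force: [0.9, -1.2, -3.4]
grip_width: 0.637
time_s: 22.05
ee_pos: [0.4743, 0.2779, 0.0852]
tcp_rot: [0.0, -0.049, 0.999, -0.0]
ft_force: [-0.0, 0.8, -3.3]
grip_width: 0.642
time_s: 22.42
ee_pos: [0.4743, 0.2779, 0.0849]
tcp_rot: [0.0, -0.049, 0.999, 0.0]
ft_force: [-1.5, -0.7, 3.7]
grip_width: 0.639
```

The force rose from -3.3 to +3.7 N at the expected height, so the tin is standing on the bottom. I'll open slowly and back off straight up.

```bash
python3 -m crank '[{"tx":0,"ty":0,"tz":0,"wx":0,"wy":0,"wz":0,"grip":0.35},{"tx":0,"ty":0,"tz":0,"wx":0,"wy":0,"wz":0,"grip":0.4},{"tx":0,"ty":0,"tz":0,"wx":0,"wy":0,"wz":0,"grip":0.6},{"tx":0,"ty":0,"tz":0,"wx":0,"wy":0,"wz":0,"grip":0.8},{"tx":0,"ty":0,"tz":0,"wx":0,"wy":0,"wz":0,"grip":1},{"tx":0,"ty":0,"tz":0,"wx":0,"wy":0,"wz":0,"grip":1},{"tx":0,"ty":0,"tz":0,"wx":0,"wy":0,"wz":0,"grip":1},{"tx":0,"ty":0,"tz":-0.005,"wx":0,"wy":0,"wz":0,"grip":1},{"tx":0,"ty":0,"tz":-0.015,"wx":0,"wy":0,"wz":0,"grip":1},{"tx":0,"ty":0,"tz":-0.03,"wx":0,"wy":0,"wz":0,"grip":1},{"tx":0,"ty":0,"tz":-0.03,"wx":0,"wy":0,"wz":0,"grip":1},{"tx":0,"ty":0,"tz":-0.03,"wx":0,"wy":0,"wz":0,"grip":1},{"tx":0,"ty":0,"tz":-0.03,"wx":0,"wy":0,"wz":0,"grip":1},{"tx":0,"ty":0,"tz":-0.03,"wx":0,"wy":0,"wz":0,"grip":1},{"tx":0,"ty":0,"tz":-0.02,"wx":0,"wy":0,"wz":0,"grip":1},{"tx":0,"ty":0,"tz":-0.01,"wx":0,"wy":0,"wz":0,"grip":1},{"tx":0,"ty":0,"tz":0,"wx":0,"wy":0,"wz":0,"grip":1}]'
python3 - <<'E'
from h import *
im=capture("scene")[:,:,::-1];cv2.imwrite("pics/s4.png",im)
H=cv2.cvtColor(im,cv2.COLOR_BGR2HSV)
for nm,a,b in(("green",60,90),("blue",100,125)):
    for src,hh in(("now",H),("t0",cv2.cvtColor(cv2.imread("pics/scene0.png"),cv2.COLOR_BGR2HSV))):
        m=cv2.inRange(hh,(a,90,30),(b,255,255));m[:,:170]=0;m[:,480:]=0;m[280:]=0
        n,l,st,c=cv2.connectedComponentsWithStats(m);i=1+st[1:,4].argmax();print(nm,src,st[i],c[i].round(1))
print("pred lid centre",proj("scene",[[.4743,.2779,.144]]))
E
```

```text
time_s: 24.55
ee_pos: [0.4745, 0.278, 0.2856]
tcp_rot: [0.001, -0.049, 0.999, 0.0]
ft_force: [-0.3, 0.7, 0.5]
grip_width: 1.003
green now [212 149  34  44 466] [227.2 170. ]
green t0 [414 221  39  26 565] [433.7 233.5]
blue now [ 286  223   55   51 1321] [309.  248.2]
blue t0 [ 286  223   55   51 1326] [309.1 248.2]
pred lid centre [[220.13022955 139.36675196]]
```

View pics/s4.png

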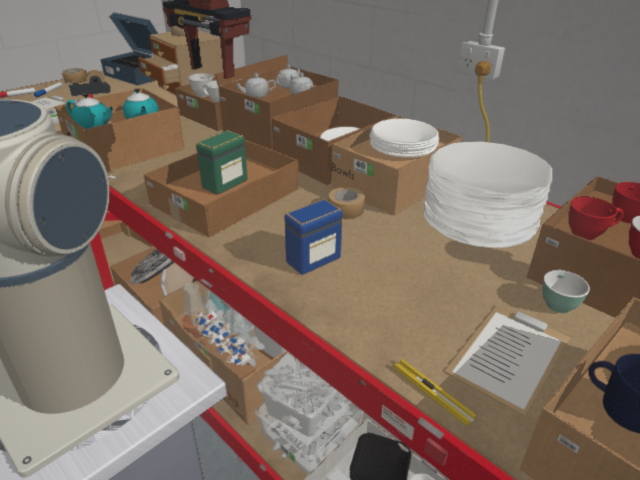

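The green tin stands upright in the carton around (222,162). The blue tin has not moved and the gripper is clear above.

```bash
python3 -c "
from rig import manip
print(manip.job_done())"
```

```text
the job is handed in; nothing more can be done
None
```

The green tin is standing upright near the middle of the open carton. The gripper is open and clear above it, and I handed the job in at about 24.6 s.

- **Tilt:** I gripped the tin across its width at 40 N, lifted it about 0.25 m clear and tilted it slowly end-down to 38.9°. It stayed there for more than 2 s and never came near 45°. The tin's corners in the picture matched the hand's tilt, so it had not turned in the grip.
- **Placing:** I brought it upright and lowered it in 0.5–1 mm steps. Contact came at the expected height, with the wrist force going from about -3 N to +3.7 N, and then I released it.
- **Last check:** the final picture shows the tin upright in the carton. The blue tin is within 0.1 pixel of where it started.
- **Not confirmed:** I could not see or feel the brick slide, because the wrist force and torque readings were too noisy. I rely on the 39° hold being well beyond the 29° maximum at which it starts to slide.
- **Refused call:** my first move was refused whole because of missing row keys, and nothing moved.

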